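# Slide a heel lift off the stack into the drilling jig

## Task

Set up the jig for drilling one heel lift: slide the top lift of the stack off sideways, flat and without lifting it, across onto the jig's bed, round end first and square, and press it home in the V nest with a light push of 5 to 10 N, held a moment, never a shove. Leave the rest of the stack as it stands. Then swing the bush plate over the lift right up to its stop and let go; the jar, spool and awl beside the jig stay where they are.

Things in the scene. Friction and masses are not known exactly. Their poses are not given: they have to be found in the camera images.
- jig: Heel-lift drilling jig, rigid, fixed to the table: plywood base board 18 mm thick (x -70..+95, y -130..+170 mm in its frame). Origin on the table top; z up; +y is the way a lift slides from stack to nest. A cork pad (y -121..-33, top 20 mm above the table) carries the stack
- bed (a point): Centre of the flat top of the jig's raised wooden bed (150 mm in x, 135 mm in y), 48 mm above the table, at jig x +16, y +37.5 mm; edge toward the stack at jig y -30. At x +80, y +35 stands the bush plate's pivot, at x +62, y +17 a stop pin 21 mm high. Axes as the jig's
- nest_mid (a point): Middle setting of the V nest on the bed (jig x 0, y +35 mm): a seated lift's origin lies here or up to 8 mm either way along jig y, as the nest is screwed fast in slots; find it by feel or sight. Two aluminium bars 9 mm high, 11 thick, 40 long, each 35 degrees to jig y, closing in toward +y. A lift is home when its round end bears on both, at a push of 5 to 10 N; axes as the jig's
- lift_top: Top lift of the stack of four: rigid brown D-shaped heel lift 60 mm wide (x +-30), 65 mm long (y +-32.5), 10 mm thick, about 60 g. Origin: centre of its underside; z up; +y to the round end (radius 30 about y +2.5), straight edge at y -32.5. Starts with its underside 50 mm above the table, 2 mm above bed height, round end toward the bed, 5 to 20 mm of open gap before it
- lift_2: Lift just under the top one, the same shape; its upper face is 50 mm above the table. All the lifts lie loose on one another, their edges within about 3 mm of flush
- lift_3: Third lift from the top, the same shape
- lift_4: Lowest lift, the same shape, on the cork pad
- guide (a joint): Angle of the bush plate (rad): 0 over the nest and on its stop, growing to 1.8 as it swings open (clockwise from above). Flat steel arm 6 mm thick, 26 wide, turning level about an upright pivot, 0.2 N m of friction, stays where left; at 0 it points from the pivot to jig -x; its underside is 60.5 mm above the table, 2.5 mm clear of a lift on the bed
- guide_knob (a point): Top centre of the round black knob on the bush plate, 128 mm from the pivot; the knob is 16 mm across and 26 mm high, its top 96.5 mm above the table; it can be pushed or pinched from above
- tack_jar: Glass tack jar with a brass-coloured lid, 54 mm across, 74 mm high; origin at its underside centre, to be left alone
- spool_tan: Spool of pale thread, 41 mm across, 69 mm high; origin at its underside centre, to be left alone
- awl_b: Awl with a green turned handle, 28 x 147 x 28 mm; origin at its underside, to be left alone
Things that resemble listed ones, but are neither listed nor needed, are in the scene too. What is shaped like the lift_top but pink or white is not meant.

How it is judged (in metres and radians):
On the way, in this order (a step that is already met when the one before it is completed fails the run):
1. bush plate still open, the top lift is home in the V nest, flat and square, pressed against a bar (vnest_c0 at +x, vnest_c3 at -x) with more than 2 N (x of vnest_c0 in the frame of lift_top between 0.0248 and 0.0288 m and x of vnest_c3 in the frame of lift_top between -0.0288 and -0.0248 m and y of vnest_c0 in the frame of lift_top between 0.0241 and 0.0281 m and y of vnest_c3 in the frame of lift_top between 0.0241 and 0.0281 m and z of lift_top in the frame of jig between 0.046 and 0.05 m and angle between the y axis of lift_top and the y axis of jig, either way round below 0.1 rad and (contact force between lift_top and vnest_c0 above 2 N or contact force between lift_top and vnest_c3 above 2 N) and value of joint guide above 0.6 rad), for 0.2 s.
2. the bush plate is swung over the seated lift, up to its stop (x of vnest_c0 in the frame of lift_top between 0.0248 and 0.0288 m and x of vnest_c3 in the frame of lift_top between -0.0288 and -0.0248 m and y of vnest_c0 in the frame of lift_top between 0.0241 and 0.0281 m and y of vnest_c3 in the frame of lift_top between 0.0241 and 0.0281 m and z of lift_top in the frame of jig between 0.046 and 0.05 m and angle between the y axis of lift_top and the y axis of jig, either way round below 0.1 rad and value of joint guide below 0.04 rad), for 0.2 s.
At the end, for the whole second after the job is handed in: The top lift lies flat on the bed, its round end within 2 mm of bearing on both bars of the V nest and square to the jig within 0.1 rad; the bush plate is over it within 0.04 rad of its stop; both are at rest (all of step 2 and linear speed of lift_top below 0.01 m/s and velocity of joint guide between -0.05 and 0.05 rad/s); the robot touches nothing.
It fails at once if the top lift is lifted (its underside more than 8 mm above the lift below's upper face) (z of lift_top in the frame of jig above 0.058 m).
It fails at once if the top lift is tipped by more than 0.3 rad (angle between lift_top's own z axis and vertical above 0.3 rad).
It fails at once if the top lift is jammed against a bar of the nest with more than 15 N (contact force between lift_top and vnest_c0 above 15 N or contact force between lift_top and vnest_c3 above 15 N).
It fails at once if one of the other lifts is moved by more than 5 mm (distance of any of lift_2, lift_3, lift_4 from where it was at the start of the episode above 0.005 m).
It fails at once if the tack jar, spool or awl is moved by more than 15 mm (distance of any of tack_jar, spool_tan, awl_b from where it was at the start of the episode above 0.015 m).
It also fails if it takes over 64 s, if anything falls off the work surface, if the arm or the gripper's body presses on something with over 40 N, if the wrist force passes 120 N, or if a joint passes its speed limit or range.

## Robot

A 6-joint arm with a two-finger parallel gripper is mounted at the origin on the work surface; the furniture and walls round the work are solid. World frame = base frame: x ahead of the robot, y to its left, z up, the work surface at z = 0. Lengths are in mm, angles in rad, forces in N, time in s.
With the tool pointing down it reaches from about 225 to 725 mm from the base axis. Payload 3.1 kg.
Tool frame: the origin (TCP) lies where the fingers leave the gripper's body, on its centre line; the fingertips stand 73 mm ahead of it and the grasp point (between the pads) lies 54 mm ahead of it (env.tips_ahead is the distance from the TCP to the fingertips, in mm); z points along the fingers, y is the line along which they close (so a half turn about z gives the same grasp; the last joint's range is limited). The gripper opens to 85 mm and grips with 20 to 120 N. Pads are 22 mm wide; open, the fingers measure 114 mm over their backs; the gripper's body (76 mm by 85 mm) begins 54 mm behind the grasp point. The pads swing forward as they close: fully open they stand 13 mm farther back than shut.
Start: joints at [1.15, 0.048, 0.099, 1.622, 0, 1.443], TCP at [151.54, 502.646, 303.912] pointing down, gripper open.
Joint ranges: [-2.91, 2.91], [-0.99, 1.94], [-1.21, 1.42], [-2.12, 2.29], [-1.49, 1.47], [-3.14, 3.14]. Speed limits (rad/s): [2.79, 2.79, 3.14, 3.14, 3.14, 3.14].

## Interface

Orientations are given as a unit quaternion [x, y, z, w].
In Python, from bench import monitor, snapshot, calibration, env gives the robot as it stands. The module is installed in compiled form; this text tells all that it offers.
- The arm moves only by the shell command python3 -m inch 'ROWS' [OPENING] [FORCE]. ROWS is JSON, a list of rows, each a list of 2 entries, a list of its own where there are three numbers: the shift along the world's x, y, z in units of 40 mm (1.0 is 40 mm), then the turn about the world's z in units of 5 degrees (1.0 is 5 degrees). In form: [[[x, y, z], roll], ...]. A call has 1 to 10 rows; each row shifts and turns the commanded pose from where the row before left it; what a row does not reach is not made up. A row lasts 1/12 s, in which the tool goes at most 41.7 mm and 7.16 degrees, less where a joint would pass 70% of its speed; a pose out of reach is approached as far as the arm can. A call is refused whole if a number of a shift passes 1 or a number of a turn 1, either way. A call with a gripper value outside its range is refused whole. OPENING is the closure in counts, from 0 (fully open) to 255 (shut), set as the call begins (- or left out, the last holds). The fingers move at their own pace and stop on an object; FORCE is the grip in N (left out, the last holds). Time passes only in rows, so rows that do not move let the fingers close. It gives the time, the measured TCP pose, the force and the opening at its end, in the units of the state.
- monitor.read_state(): the state, without advancing time (a new reading comes with each control period).
- snapshot(name): name is "side" or "top"; returns (picture, depth): 400x640x3 uint8, red, green, blue; 400x640 float32, mm along the optical axis (not along the pixel's ray), 0 where there is no reading.
- calibration(name): a dict with "vertical_fov" (degrees; the focal length in pixels is half the picture's height over the tangent of half this angle, whatever the lens; pixels are square), "cx", "cy" (the principal point, pixels), "position" and "attitude" of the camera in the world. Camera axes: x right, y down, z forward; pixel columns grow to the right and rows downward; lengths in mm; the calibration is good to about 2 mm. A picture is of the moment at which its call begins. calibration takes no time and is no camera call.
- env.sign_off(): hands the job in, once; it reports no verdict.
The state is a dict: "time_s": time; "q": joint angles; "joint_vel": joint speeds; "joint_torque": joint torques, N m; "position": TCP position; "tcp_rot": TCP orientation; "contact_force": force on the tool from outside, world axes, zero at the start; "torque": the same for the moment, N m; "finger_gap": finger opening in mm.
Only numpy, scipy, OpenCV 4.12 (cv2) and the standard library are available. Lean on these libraries where they do the work, as an engineer would, in place of code of your own. Each camera call takes 0.05 s, during which the arm holds its last target. There are 200 camera calls.

## Working session

There is one attempt and no reset: what is moved stays moved. The work goes in short steps, Python scripts to look and compute and a shell command to move; the robot and the scene stay as the last step left them, time stands still between calls to the robot, and variables do not carry over. Pictures are saved under pics/ and viewed, on a budget of 10 in all, crops included, one or two more only if the job needs it, and the job is handed in when it is done.

```bash
mkdir -p pics
cat > h.py <<'E'
import numpy as np, cv2
from bench import monitor, snapshot, calibration, env
from scipy.spatial.transform import Rotation as R
def cam(n):
    c=calibration(n); f=200/np.tan(np.radians(c["vertical_fov"])/2)
    a=np.array(c["attitude"],float)
    M=R.from_quat(a).as_matrix() if a.size==4 else a.reshape(3,3)
    return c,f,M,np.array(c["position"],float)
def cloud(n,d):
    c,f,M,p=cam(n); v,u=np.mgrid[0:400,0:640]
    P=np.stack([(u-c["cx"])/f*d,(v-c["cy"])/f*d,d],-1)
    return P@M.T+p
def ray(n,u,v,z):
    c,f,M,p=cam(n); r=M@np.array([(u-c["cx"])/f,(v-c["cy"])/f,1]); return p+r*(z-p[2])/r[2]
def px(n,P):
    c,f,M,p=cam(n); q=M.T@(np.array(P)-p); return q[0]/q[2]*f+c["cx"],q[1]/q[2]*f+c["cy"]
def save(name,img): cv2.imwrite("pics/"+name,cv2.cvtColor(img,cv2.COLOR_RGB2BGR))
E
python3 - <<'E'
from h import *
for n in("top","side"):
    print(calibration(n)); i,d=snapshot(n); save(n+"0.png",i); np.save(n+"0.npy",d)
print(monitor.read_state())
E
```

```text
{'vertical_fov': 42.81398130236131, 'cx': 325.2444708408545, 'cy': 206.73908595470004, 'position': array([ 428.45673871,   -5.32669936, 1315.00307563]), 'attitude': array([-0.69957545,  0.71294369, -0.03293304,  0.0349414 ])}
{'vertical_fov': 46.90691460779963, 'cx': 318.8210278861882, 'cy': 197.6350952352056, 'position': array([ 263.91223561, -807.62099348,  629.1280303 ]), 'attitude': array([ 0.86229147, -0.16291547,  0.08409515, -0.47205929])}
{'time_s': 0.1, 'q': array([1.15018476e+00, 4.86651464e-02, 9.77039953e-02, 1.62203796e+00,
       1.82919803e-05, 1.44301285e+00]), 'joint_vel': array([ 1.54170614e-03, -8.49840251e-04,  3.73680698e-03, -1.59818184e-05,
       -1.08214991e-05,  5.63370112e-04]), 'joint_torque': array([ 3.48037727e-03, -3.39851725e+01,  3.20936108e+01,  1.57623889e-02,
       -1.73608614e-04,  3.24146725e-06]), 'position': array([151.37085566, 502.25883838, 302.81475634]), 'tcp_rot': array([ 1.45891410e-01,  9.89299997e-01, -1.05777166e-03, -3.07033514e-04]), 'contact_force': array([ 0.53235026, -0.15301975,  0.32169149]), 'torque': array([-0.00558339,  0.00124615, -0.02153149]), 'finger_gap': 85.19844811641234}
```

View pics/top0.png

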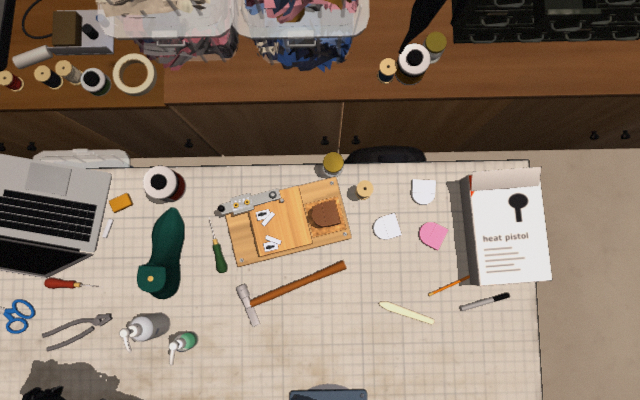

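View pics/side0.png

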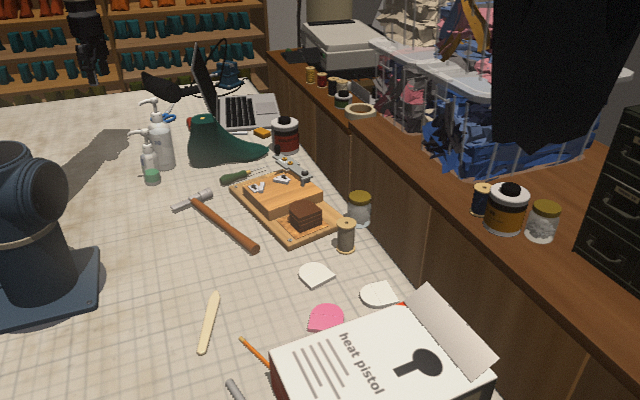

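The top view shows the jig around (288,222), with the brown stack at about (325,214) to its right and the nest bars at about (267,230). The pivot is near (273,196) and the black knob near (221,210). The jar is at (333,163), the spool at (364,189) and the awl at (219,250). Next I'll take an enlarged crop and measure.

Run:
```python
from h import *
i=cv2.cvtColor(cv2.imread("pics/top0.png"),cv2.COLOR_BGR2RGB); d=np.load("top0.npy")
save("crop1.png",cv2.resize(i[150:275,205:375],None,fx=4.7,fy=4.7,interpolation=cv2.INTER_CUBIC))
P=cloud("top",d); sub=np.zeros(d.shape,bool); sub[150:275,205:375]=1
hsv=cv2.cvtColor(i,cv2.COLOR_RGB2HSV)
def rep(n,m):
    m=(m&sub).astype(np.uint8); k,l,s,c=cv2.connectedComponentsWithStats(m)
    for j in range(1,k):
        if s[j,4]>12:
            r=cv2.minAreaRect(np.argwhere(l==j)[:,::-1].astype(np.float32)); q=P[l==j]
            print(n,s[j].tolist(),c[j].round(1),"rect",np.round(r[0],1),np.round(r[1],1),round(r[2],1),"med",np.median(q,0).round(1))
z=P[...,2]
rep("z>80",z>80); rep("stack",(z>53)&(z<66)&(hsv[...,0]<15)&(hsv[...,2]<140)); rep("bed",(z>42)&(z<53)); rep("z>66",(z>64)&(z<80))
rep("base",(z>12)&(z<100)); print(z[214,325],z[230,300])
```

```text
z>80 [218, 205, 7, 7, 37] [220.9 207.7] rect [220.8 207.8] [6.4 5.7] 45.0 med [548.1 247.8  94.4]
stack [312, 201, 27, 25, 456] [324.  213.5] rect [324.1 213.8] [23.7 24.8] 80.5 med [5.334e+02 2.000e-01 6.010e+01]
bed [249, 186, 64, 70, 2531] [281.9 222.6] rect [278.6 220.6] [59.7 54.3] 76.0 med [510.6 101.1  48.4]
z>66 [323, 152, 21, 21, 335] [333.1 161.8] rect [333. 162.] [20. 20.] 90.0 med [658.5 -24.2  74.6]
z>66 [357, 180, 17, 17, 211] [364.8 187.9] rect [365. 188.] [16. 16.] 90.0 med [ 592.9 -101.5   69.2]
z>66 [220, 188, 64, 27, 685] [250.1 201. ] rect [250.7 200.8] [17.  63.3] 75.1 med [567.8 186.6  67.7]
base [218, 152, 134, 115, 8131] [288.1 217.5] rect [287.4 209.3] [ 88.2 133.8] 74.7 med [523.6  89.7  46.4]
base [357, 180, 17, 18, 238] [364.5 188.5] rect [365.  188.5] [17. 16.] 90.0 med [ 592.7 -101.1   68.9]
base [213, 235, 15, 38, 285] [219.2 256.8] rect [218.4 253.4] [38.3 10.7] 76.0 med [428.2 267.5  22.5]
base [311, 260, 36, 15, 242] [332.  268.6] rect [328.8 270.9] [ 9.5 35. ] 65.2 med [395.5 -19.3  22.1]
58.87973662534773 45.74999395787654
```

View pics/crop1.png

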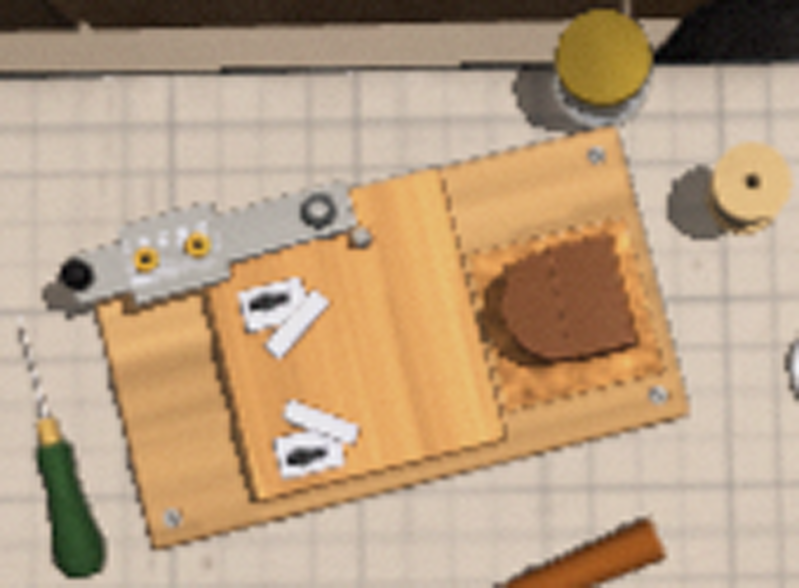

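The crop shows the only brown stack, its D's round end (500,300) facing left to the bed. The nest bars are at (300,320) and (320,425), the pivot is at (319,210), the stop pin at (361,238) and the knob at (76,274). The pink and white lifts lie elsewhere, so this stack is the one meant.

```bash
cat >> h.py <<'E'
def cr(u,v,z): return ray("top",u/4.7+205-.4,v/4.7+150-.4,z)
E
python3 - <<'E'
from h import *
A,B,C=[cr(*p,18) for p in((615,127),(688,412),(152,548))]
print(A,B,C,np.linalg.norm(A-B),np.linalg.norm(B-C))
e=(C-B); y=e/np.linalg.norm(e); yaw=np.arctan2(-y[0],y[1])
e2=A-B; yaw2=np.arctan2(e2[1],e2[0]); print("yaw",yaw,yaw2)
c,s=np.cos(yaw),np.sin(yaw); M=np.array([[c,-s],[s,c]])
os=[p[:2]-M@np.array(q) for p,q in((A,(95,-130)),(B,(-70,-130)),(C,(-70,170)))]; 
pv=cr(319,210,69)[:2]; os.append(pv-M@np.array([80,35])); print(np.round(os,1)); o=np.mean(os,0); print("o",o)
J=lambda p:M.T@(np.asarray(p)[:2]-o)
for n,p in dict(L1=(613,235,60),L2=(638,345,60),round=(500,300,60),knob=(76,274,96.5),pin=(361,238,69),barAi=(328,297,57),barAo=(272,352,57),barBi=(357,438,57),barBo=(290,405,57),bed0=(440,170,48),bed1=(503,437,48),spool=(750,182,69),jar=(603,57,74)).items():
    w=cr(*p); print(n,w[:2].round(1),J(w).round(1))
# stack mask centroid and edge fit
i=cv2.cvtColor(cv2.imread("pics/top0.png"),cv2.COLOR_BGR2RGB);P=cloud("top",np.load("top0.npy"));z=P[...,2]
hsv=cv2.cvtColor(i,cv2.COLOR_RGB2HSV); m=(z>54)&(z<66)&(hsv[...,0]<15)&(hsv[...,2]<140); m[:195]=0;m[235:]=0;m[:,:308]=0;m[:,350:]=0
vs=np.argwhere(m); Q=np.array([J(ray("top",u,v,60)) for v,u in vs]); print("stack jig min/max",Q.min(0),Q.max(0),"pct",np.percentile(Q,[1,99],axis=0),"cen",Q.mean(0)); print(env.tips_ahead)
E
```

```text
[630.61881754 -30.48100764  18.        ] [474.33066147 -66.69251151  18.        ] [406.74038884 223.15997191  18.        ] 160.42836638938843 297.62880757305174
yaw 0.22909459598706905 0.2276795707211676
[[508.6  74.5]
 [513.   75.8]
 [513.5  73.5]
 [511.8  74.1]]
o [511.72180227  74.48319638]
L1 [566.7 -27.4] [  30.4 -111.7]
L2 [508.4 -39.3] [ -29.1 -110.1]
round [533.5  32.6] [ 11.7 -45.7]
knob [547.9 247.9] [ 74.6 160.7]
pin [566.6 104.5] [60.3 16.8]
barAi [537.  123.3] [35.7 41.8]
barAo [508.6 153. ] [14.8 77.2]
barBi [462.6 108.8] [-40.   44.5]
barBo [480.6 143.7] [-14.6  74.5]
bed0 [604.6  63.8] [ 88.  -31.5]
bed1 [461.9  32.6] [-58.  -29.5]
spool [592.2 -99.6] [  38.9 -187.8]
jar [659.1 -23.9] [ 121.2 -129.3]
stack jig min/max [ -28.2198115  -109.33026153] [ 30.67806726 -45.99533917] pct [[ -26.99179479 -107.74962691]
 [  30.04499595  -47.57396276]] cen [  3.20519565 -77.41768071]
72.6
```

```bash
R='[[[0.41,-0.58,0],-0.5],[[0.41,-0.58,0],-0.5],[[0.41,-0.58,0],-0.5],[[0.41,-0.58,0],-0.5],[[0.41,-0.58,0],-0.5],[[0.41,-0.58,0],-0.5],[[0.41,-0.58,0],-0.5],[[0.41,-0.58,0],-0.5]]'; true
python3 -m inch '[[[0.41,-0.58,0],-0.5],[[0.41,-0.58,0],-0.5],[[0.41,-0.58,0],-0.5],[[0.41,-0.58,0],-0.5],[[0.41,-0.58,0],-0.5],[[0.41,-0.58,0],-0.5],[[0.41,-0.58,0],-0.5],[[0.41,-0.58,0],-0.5]]' 195 20
python3 -m inch '[[[0.41,-0.58,0],-0.5],[[0.41,-0.58,0],-0.5],[[0.41,-0.58,0],-0.5],[[0.41,-0.58,0],-0.5],[[0.41,-0.58,0],-0.5],[[0.41,-0.58,0],-0.5],[[0.41,-0.58,0],-0.5],[[0.41,-0.58,0],-0.5]]'
python3 -m inch '[[[0.41,-0.58,0],-0.5],[[0.41,-0.58,0],-0.5],[[0.41,-0.58,0],-0.5],[[0.41,-0.58,0],-0.5],[[0.41,-0.58,0],-0.5],[[0.41,-0.58,0],-0.5],[[0.41,-0.58,0],-0.5],[[0.41,-0.58,0],-0.5],[[0,0,0],0],[[0,0,0],0]]'
cat >> h.py <<'E'
o=np.array([511.72,74.48]); yaw=.228; c_,s_=np.cos(yaw),np.sin(yaw); M=np.array([[c_,-s_],[s_,c_]])
def J(p): return M.T@(np.asarray(p)[:2]-o)
def W(p): return M@np.asarray(p,float)+o
def st():
    s=monitor.read_state(); p=s["position"]; y=R.from_quat(s["tcp_rot"]).as_matrix()[:,1]
    print("t",round(s["time_s"],2),"pos",p.round(1),"jig",J(p).round(1),"tool-y vs jig x deg",round(np.degrees(np.arctan2(y[1],y[0])-yaw),2),"F",np.round(s["contact_force"],2),"Fjig",(M.T@s["contact_force"][:2]).round(2),"gap",round(s["finger_gap"],1)); return s
def go(p,z):
    s=st(); d=np.append(W(p),z)-s["position"]; print("shift units",(d/40).round(3))
E
python3 -c "
from h import *
go((1,-134),200)"
```

```text
time_s: 0.77
position: [283.1, 315.7, 303.4]
tcp_rot: [0.316, 0.949, -0.0, -0.0]
contact_force: [0.7, 0.2, -0.2]
finger_gap: 20.0
time_s: 1.43
position: [414.3, 130.1, 303.4]
tcp_rot: [0.476, 0.879, -0.0, -0.0]
contact_force: [0.2, 0.6, 0.3]
finger_gap: 20.0
time_s: 2.27
position: [545.2, -55.3, 302.5]
tcp_rot: [0.622, 0.783, -0.0, -0.001]
contact_force: [-0.1, -0.4, 1.4]
finger_gap: 20.2
t 2.27 pos [545.2 -55.3 302.5] jig [   3.3 -134. ] tool-y vs jig x deg 0.05 F [-0.13 -0.43  1.41] Fjig [-0.23 -0.39] gap 20.2
shift units [-0.056 -0.014 -2.563]
```

```bash
python3 -m inch '[[[-0.05,0,-0.5],0],[[0,0,-0.5],0],[[0,0,-0.5],0],[[0,0,-0.5],0],[[0,0,-0.5],0],[[0,0,-0.5],0],[[0,0,-0.5],0],[[0,0,-0.5],0],[[0,0,0],0],[[0,0,0],0]]' >/dev/null
python3 - <<'E'
from h import *
go((1,-134),125.6)
i,d=snapshot("side"); u,v=map(int,px("side",[543,-20,70])); print(u,v)
P=cloud("side",d)
# fingertips: points near the tool's xy, lowest z
m=(np.hypot(P[...,0]-543.5,P[...,1]+55.5)<28)&(P[...,2]>30)&(P[...,2]<110)&(d>0)
print("low z finger pts",np.percentile(P[m][:,2],[0,1,5,20]) if m.any() else None)
save("s1.png",cv2.resize(i[v-60:v+60,u-80:u+80],None,fx=5,fy=5,interpolation=cv2.INTER_CUBIC))
E
```

```text
t 3.1 pos [541.5 -52.9 142.7] jig [   0.2 -130.8] tool-y vs jig x deg 0.24 F [ 0.12 -0.27  0.52] Fjig [ 0.06 -0.29] gap 20.1
shift units [ 0.038 -0.072 -0.428]
310 206
low z finger pts [30.42460616 31.27414336 35.51268011 49.17291891]
```

View pics/s1.png

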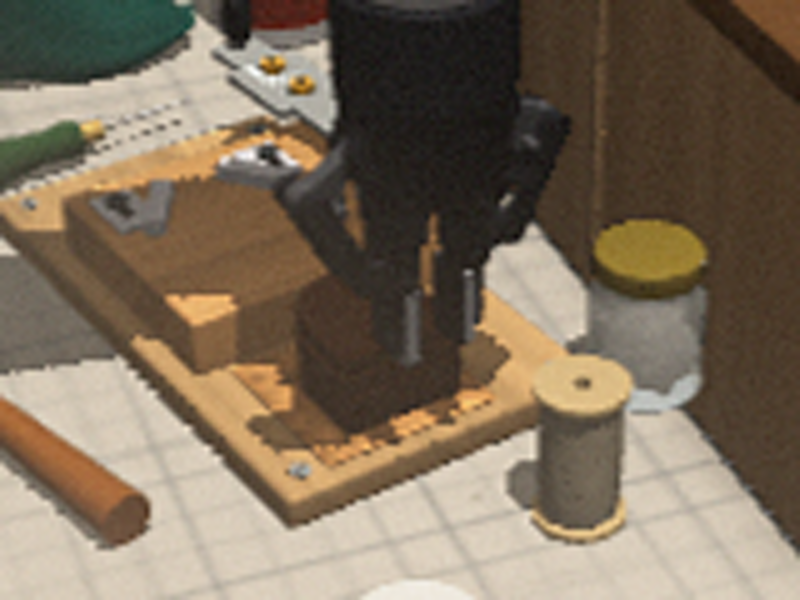

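```bash
python3 - <<'E'
from h import *
for z in (65,70,75,80,85): print(z,np.round(px("side",[*W((-17,-141.8)),z]),1), "seen (311.5,218)")
print("stack back corner",px("side",[*W((-29,-110.5)),60]))
E
python3 -m inch '[[[0.04,-0.15,-0.1],0],[[0,0,-0.1],0],[[0,0,0],0],[[0,0,0],0]]'
```

```text
65 [311.1 221.8] seen (311.5,218)
70 [311.1 219.9] seen (311.5,218)
75 [311.  217.9] seen (311.5,218)
80 [311.  215.9] seen (311.5,218)
85 [310.9 214. ] seen (311.5,218)
stack back corner (np.float64(298.39535296783293), np.float64(218.57833673816583))
time_s: 3.48
position: [545.0, -60.4, 136.4]
tcp_rot: [0.621, 0.784, 0.0, 0.0]
contact_force: [-0.2, -1.0, -0.2]
finger_gap: 20.2
```

```bash
python3 -m inch '[[[-0.03,0.1,-0.15],0],[[0,0,-0.13],0],[[0,0,0],0],[[0,0,0],0]]'; python3 -c "
from h import *
s=st(); print('per 4mm jig y:',(M@[0,4]/40).round(4))
go((1,-121),125)"
```

```text
time_s: 3.82
position: [542.9, -55.9, 123.8]
tcp_rot: [0.621, 0.784, -0.0, -0.001]
contact_force: [0.1, -0.1, -0.3]
finger_gap: 20.6
t 3.82 pos [542.9 -55.9 123.8] jig [   0.9 -134. ] tool-y vs jig x deg 0.18 F [ 0.11 -0.13 -0.33] Fjig [ 0.08 -0.15] gap 20.6
per 4mm jig y: [-0.0226  0.0974]
t 3.82 pos [542.9 -55.9 123.8] jig [   0.9 -134. ] tool-y vs jig x deg 0.18 F [ 0.11 -0.13 -0.33] Fjig [ 0.08 -0.15] gap 20.6
shift units [-0.072  0.318  0.03 ]
```

```bash
python3 -m inch '[[[-0.017,0.073,0.03],0],[[-0.017,0.073,0],0],[[-0.017,0.073,0],0],[[-0.017,0.073,0],0],[[-0.017,0.073,0],0],[[-0.017,0.073,0],0],[[-0.017,0.073,0],0],[[-0.017,0.073,0],0],[[-0.017,0.073,0],0],[[-0.017,0.073,0],0]]' | grep force
python3 -c "
from h import *
s=st()
i,d=snapshot('side'); save('s2.png',cv2.resize(i[146:266,230:390],None,fx=5,fy=5,interpolation=cv2.INTER_CUBIC))"
```

```text
contact_force: [0.5, -0.6, 1.0]
t 4.65 pos [536.7 -26.7 126. ] jig [   1.5 -104.2] tool-y vs jig x deg 0.16 F [ 0.54 -0.65  1.05] Fjig [ 0.38 -0.75] gap 19.8
```

View pics/s2.png

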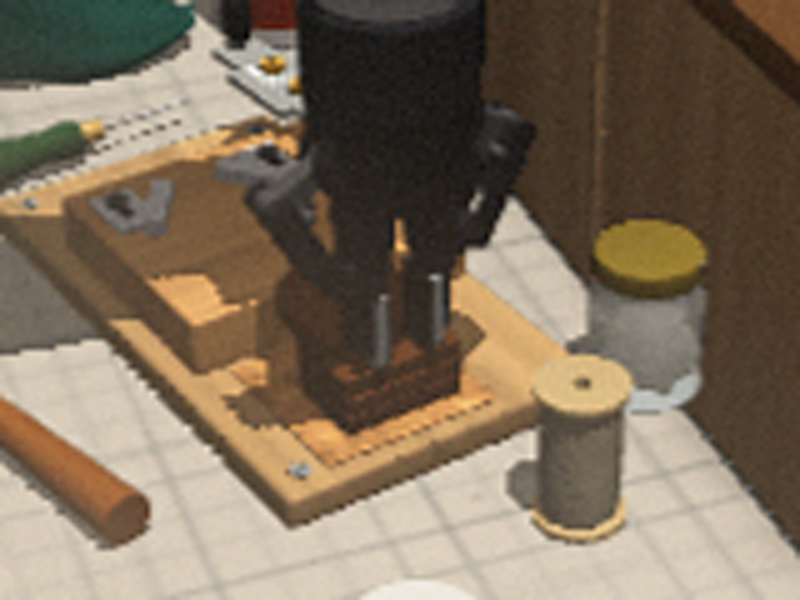

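The side view shows the top lift being pushed flat, with the tips at about (380,360) in front of the three-lift stack, which has stayed in place. Continuing the slide.

```bash
python3 -m inch '[[[-0.024,0.097,0],0],[[-0.024,0.097,0],0],[[-0.024,0.097,0],0],[[-0.024,0.097,0],0],[[-0.024,0.097,0],0],[[-0.024,0.097,0],0],[[-0.024,0.097,0],0],[[-0.024,0.097,0],0],[[-0.024,0.097,0],0]]' | grep force
python3 -m inch '[[[-0.024,0.097,0],0],[[-0.024,0.097,0],0],[[-0.024,0.097,0],0],[[-0.024,0.097,0],0],[[-0.024,0.097,0],0],[[-0.024,0.097,0],0],[[-0.024,0.097,0],0],[[-0.024,0.097,0],0],[[0,0,0],0],[[0,0,0],0]]' | grep force
python3 -c "
from h import *
s=st()
i,d=snapshot('side'); save('s3.png',cv2.resize(i[146:266,230:390],None,fx=5,fy=5,interpolation=cv2.INTER_CUBIC))"
```

```text
contact_force: [1.4, -0.2, 0.1]
contact_force: [-0.7, 0.2, -0.4]
t 6.28 pos [520.4  39.3 125.9] jig [  0.5 -36.3] tool-y vs jig x deg 0.19 F [-0.71  0.15 -0.39] Fjig [-0.66  0.31] gap 20.1
```

View pics/s3.png

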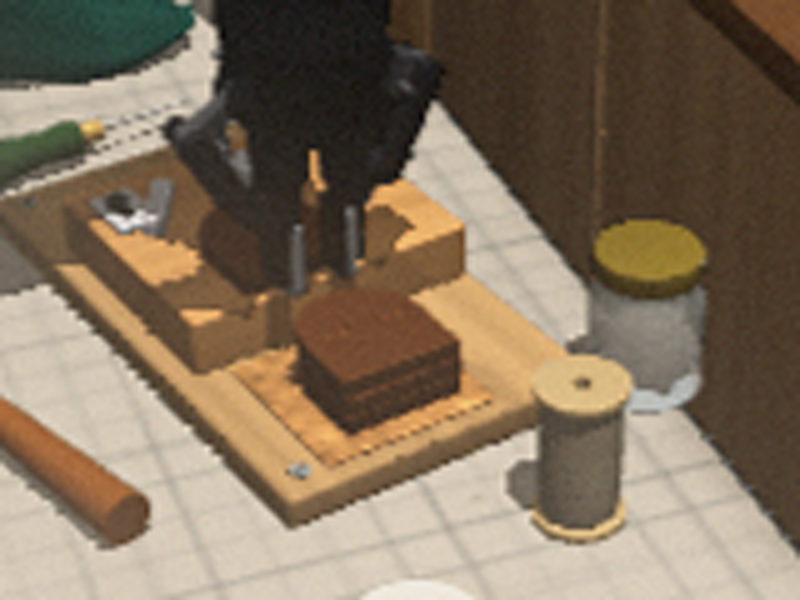

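Three lifts still stand undisturbed at (380,350), and the top lift is on the bed at about (240,250), flat and heading for the bars. Now a slow approach by feel.

```bash
python3 -m inch '[[[-0.012,0.048,-0.05],0],[[-0.012,0.048,0],0],[[-0.012,0.048,0],0],[[-0.012,0.048,0],0],[[-0.012,0.048,0],0],[[-0.012,0.048,0],0],[[-0.012,0.048,0],0],[[0,0,0],0],[[0,0,0],0]]' | grep force
python3 -c "
from h import *
s=st()"
python3 -m inch '[[[-0.006,0.024,0],0],[[-0.006,0.024,0],0],[[0,0,0],0]]' | egrep 'posi|force'
python3 -m inch '[[[-0.006,0.024,0],0],[[-0.006,0.024,0],0],[[0,0,0],0]]' | egrep 'posi|force'
```

```text
contact_force: [0.3, -0.5, -0.2]
t 7.08 pos [517.   52.6 123.9] jig [  0.2 -22.5] tool-y vs jig x deg 0.18 F [ 0.28 -0.51 -0.2 ] Fjig [ 0.16 -0.56] gap 20.3
position: [516.6, 54.5, 124.0]
contact_force: [0.2, -0.0, -1.3]
position: [516.1, 56.4, 124.0]
contact_force: [0.8, -0.8, 0.1]
```

```bash
for k in 1; do
python3 -m inch '[[[-0.006,0.024,0],0],[[-0.006,0.024,0],0],[[0,0,0],0]]' | egrep 'posi|force'; done
python3 -m inch '[[[-0.006,0.024,0],0],[[0,0,0],0]]' | egrep 'posi|force'
python3 -m inch '[[[-0.006,0.024,0],0],[[0,0,0],0]]' | egrep 'posi|force'
python3 -c "
from h import *
s=st()
i,d=snapshot('top'); save('t4.png',cv2.resize(i[180:260,240:340],None,fx=7,fy=7,interpolation=cv2.INTER_CUBIC))"
```

```text
position: [515.6, 58.4, 123.9]
contact_force: [0.5, 0.4, -0.2]
position: [515.3, 59.3, 123.9]
contact_force: [0.1, 0.1, -0.1]
position: [515.1, 60.3, 123.9]
contact_force: [-0.0, -0.4, 0.0]
t 8.17 pos [515.1  60.3 123.9] jig [  0.1 -14.6] tool-y vs jig x deg 0.17 F [-0.04 -0.35  0.05] Fjig [-0.12 -0.33] gap 20.2
```

```bash
cat > ok.py <<'E'
from h import *
s=monitor.read_state(); f=-(M.T@s["contact_force"][:2])[1]; print("jig",J(s["position"]).round(2),"push",round(f,2)); raise SystemExit(f>2.5)
E
python3 -m inch '[[[-0.003,0.012,0],0],[[-0.003,0.012,0],0],[[0,0,0],0]]' >/dev/null; python3 ok.py &&
python3 -m inch '[[[-0.003,0.012,0],0],[[0,0,0],0]]' >/dev/null && python3 ok.py &&
python3 -m inch '[[[-0.003,0.012,0],0],[[0,0,0],0]]' >/dev/null && python3 ok.py &&
python3 -m inch '[[[-0.003,0.012,0],0],[[0,0,0],0]]' >/dev/null && python3 ok.py &&
python3 -m inch '[[[-0.003,0.012,0],0],[[0,0,0],0]]' >/dev/null && python3 ok.py &&
python3 -m inch '[[[-0.003,0.012,0],0],[[0,0,0],0]]' >/dev/null && python3 ok.py &&
python3 -m inch '[[[-0.003,0.012,0],0],[[0,0,0],0]]' >/dev/null && python3 ok.py &&
python3 -m inch '[[[-0.003,0.012,0],0],[[0,0,0],0]]' >/dev/null && python3 ok.py &&
python3 -m inch '[[[-0.003,0.012,0],0],[[0,0,0],0]]' >/dev/null && python3 ok.py
```

```text
jig [  0.03 -13.68] push 0.76False
```

View pics/t4.png

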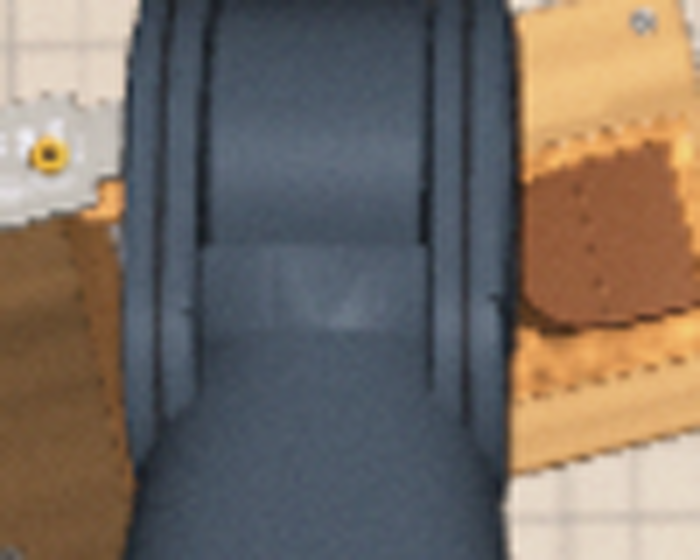

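The arm hides the nest from above, so I'm relying on feel. My guard exited with a numpy bool, so I'll fix that first.

```bash
sed -i 's/raise SystemExit(f>2.5)/raise SystemExit(int(f>2.5))/' ok.py
python3 -m inch '[[[-0.003,0.012,0],0],[[0,0,0],0]]' >/dev/null && python3 ok.py &&
python3 -m inch '[[[-0.003,0.012,0],0],[[0,0,0],0]]' >/dev/null && python3 ok.py &&
python3 -m inch '[[[-0.003,0.012,0],0],[[0,0,0],0]]' >/dev/null && python3 ok.py &&
python3 -m inch '[[[-0.003,0.012,0],0],[[0,0,0],0]]' >/dev/null && python3 ok.py &&
python3 -m inch '[[[-0.003,0.012,0],0],[[0,0,0],0]]' >/dev/null && python3 ok.py &&
python3 -m inch '[[[-0.003,0.012,0],0],[[0,0,0],0]]' >/dev/null && python3 ok.py &&
python3 -m inch '[[[-0.003,0.012,0],0],[[0,0,0],0]]' >/dev/null && python3 ok.py &&
python3 -m inch '[[[-0.003,0.012,0],0],[[0,0,0],0]]' >/dev/null && python3 ok.py &&
python3 -m inch '[[[-0.003,0.012,0],0],[[0,0,0],0]]' >/dev/null && python3 ok.py &&
python3 -m inch '[[[-0.003,0.012,0],0],[[0,0,0],0]]' >/dev/null && python3 ok.py
```

```text
jig [  0.04 -13.18] push -0.74
jig [  0.04 -12.71] push -0.28
jig [ 1.000e-02 -1.219e+01] push -0.34
jig [  0.04 -11.73] push 0.06
jig [ 1.000e-02 -1.121e+01] push 0.25
jig [  0.02 -10.73] push -0.03
jig [  0.02 -10.26] push -1.09
jig [ 0.   -9.74] push -0.15
jig [ 0.02 -9.27] push 0.54
jig [-0.01 -8.73] push 0.6
```

```bash
python3 -m inch '[[[-0.003,0.012,0],0],[[0,0,0],0]]' >/dev/null && python3 ok.py &&
python3 -m inch '[[[-0.003,0.012,0],0],[[0,0,0],0]]' >/dev/null && python3 ok.py &&
python3 -m inch '[[[-0.003,0.012,0],0],[[0,0,0],0]]' >/dev/null && python3 ok.py &&
python3 -m inch '[[[-0.003,0.012,0],0],[[0,0,0],0]]' >/dev/null && python3 ok.py &&
python3 -m inch '[[[-0.003,0.012,0],0],[[0,0,0],0]]' >/dev/null && python3 ok.py &&
python3 -m inch '[[[-0.003,0.012,0],0],[[0,0,0],0]]' >/dev/null && python3 ok.py &&
python3 -m inch '[[[-0.003,0.012,0],0],[[0,0,0],0]]' >/dev/null && python3 ok.py &&
python3 -m inch '[[[-0.003,0.012,0],0],[[0,0,0],0]]' >/dev/null && python3 ok.py &&
python3 -m inch '[[[-0.003,0.012,0],0],[[0,0,0],0]]' >/dev/null && python3 ok.py &&
python3 -m inch '[[[-0.003,0.012,0],0],[[0,0,0],0]]' >/dev/null && python3 ok.py
python3 - <<'E'
from h import *
i,d=snapshot('side'); save('s5.png',cv2.resize(i[146:256,200:346],None,fx=5.4,fy=5.4,interpolation=cv2.INTER_CUBIC))
E
```

```text
jig [-0.02 -8.26] push -0.29
jig [-0.08 -7.96] push 1.47
jig [-0.14 -7.73] push 1.83
jig [-0.22 -7.52] push 3.11
```

View pics/s5.png

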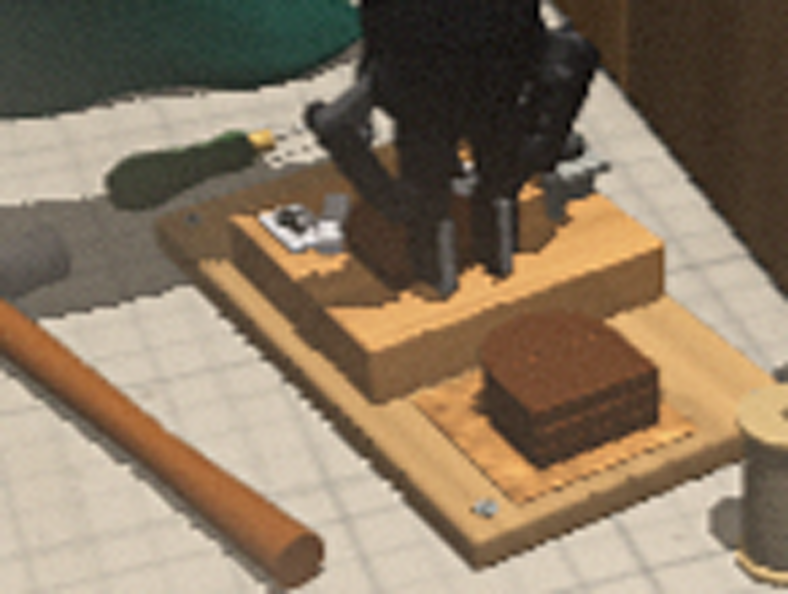

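The lift's round end has met the nest: push is rising at jig y -7.7 and the lift lies flat on the bed at about (390,245). Raising the push in small steps.

```bash
sed -i 's/f>2.5/f>6.8/; s/round(f,2))/round(f,2),"Fx",round((M.T@s["contact_force"][:2])[0],2),"t",s["time_s"])/' ok.py; python3 ok.py &&
python3 -m inch '[[[-0.003,0.012,0],0],[[0,0,0],0]]' >/dev/null && python3 ok.py &&
python3 -m inch '[[[-0.003,0.012,0],0],[[0,0,0],0]]' >/dev/null && python3 ok.py &&
python3 -m inch '[[[-0.003,0.012,0],0],[[0,0,0],0]]' >/dev/null && python3 ok.py
python3 -m inch '[[[0,0,0],0]]' >/dev/null; python3 ok.py
```

```text
jig [-0.24 -7.51] push 3.38 Fx -1.18 t 10.85
jig [-0.32 -7.29] push 4.77 Fx -1.22 t 11.0167
jig [-0.32 -7.18] push 6.77 Fx -2.32 t 11.1833
jig [-0.3  -7.09] push 7.07 Fx -1.86 t 11.35
jig [-0.33 -7.1 ] push 6.56 Fx -1.57 t 11.4333
```

```bash
python3 -m inch '[[[0,0,0],0],[[0,0,0],0],[[0,0,0],0],[[0,0,0],0],[[0,0,0],0],[[0,0,0],0]]' >/dev/null; python3 ok.py
python3 -m inch '[[[0.006,-0.024,0],0],[[0.012,-0.048,0],0],[[0.023,-0.097,0],0],[[0.023,-0.097,0],0],[[0,0,0.3],0],[[0,0,0.6],0],[[0,0,0.6],0],[[0,-0.6,0.6],0],[[0,-0.9,0.3],0],[[0,-0.9,0.3],0]]' 
python3 -m inch '[[[-0.6,-0.6,0],0],[[-0.8,-0.6,0],0],[[-0.8,-0.6,0],0],[[0,0,0],0]]' | grep pos
python3 - <<'E'
from h import *
i,d=snapshot('top'); save('t6.png',cv2.resize(i[180:260,210:350],None,fx=5.7,fy=5.7,interpolation=cv2.INTER_CUBIC)); save('t6f.png',i)
np.save('t6.npy',d)
E
```

```text
jig [-0.32 -7.09] push 7.47 Fx -2.03 t 11.9333
time_s: 12.77
position: [516.2, -37.4, 235.1]
tcp_rot: [0.62, 0.785, 0.001, 0.002]
contact_force: [0.1, 0.2, 0.1]
finger_gap: 19.9
position: [423.0, -111.9, 232.3]
```

View pics/t6.png

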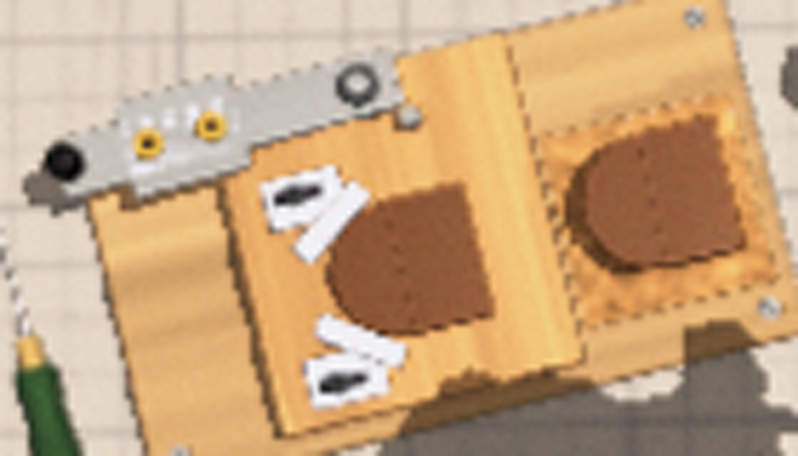

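The lift sits flat between the bars, with its round end at (335,265) touching the upper bar near (345,225) and the lower near (365,335). The plate is still open. A quick numeric check of centring, plus the knob position.

Run:
```python
from h import *
i=cv2.cvtColor(cv2.imread("pics/t6f.png"),cv2.COLOR_BGR2RGB).astype(int); P=cloud("top",np.load("t6.npy")); 
r,g,b=i[...,0],i[...,1],i[...,2]
u0,v0=px("top",[*W((0,30)),58])
vv,uu=np.mgrid[0:400,0:640]; near=np.hypot(uu-u0,vv-v0)<22
up=lambda m,z:np.array([J(ray("top",u,v,z)) for v,u in np.argwhere(m)])
m=near&(r<165)&(r>b+40)&(g<110); Q=up(m,58); 
y=Q[:,1]; S=Q[(y>0)&(y<25)]
print("lift n",len(Q),"x range",np.percentile(S[:,0],[1,99]),"y",np.percentile(y,[1,99]))
# yaw: edges' x vs y slope
bins=np.arange(1,26,3); lo=[];hi=[]
for k in bins:
    q=S[(S[:,1]>=k-1.5)&(S[:,1]<k+1.5),0]
    if len(q)>4: lo.append((k,q.min()));hi.append((k,q.max()))
print("side slopes",[np.polyfit(*np.array(a).T,1)[0].round(3) for a in(lo,hi)])
w=(uu-u0)**2+(vv-v0)**2<32**2; w&=(b>200)&(abs(r-b)<30); B=up(w,57); B=B[(B[:,1]<90)&(abs(B[:,0])<50)]
for s in(1,-1): q=B[B[:,0]*s>0]; print("bracket",s,q.mean(0),len(q))
s=st(); k=cr(76,274,96.5); print("knob",k, "knob rel pivot jig",J(k)-[80,35])
```

```text
lift n 564 x range [-30.14478864  27.43480214] y [ 4.04268957 66.6430585 ]
side slopes [np.float64(-0.126), np.float64(0.085)]
bracket 1 [33.27835483 65.8385449 ] 137
bracket -1 [-33.9795659   65.98515893] 133
t 13.15 pos [ 425.4 -110.8  232.7] jig [-125.9 -161. ] tool-y vs jig x deg -0.11 F [ 1.18 -0.11  0.42] Fjig [ 1.12 -0.37] gap 19.9
knob [547.85167402 247.87348566  96.5       ] knob rel pivot jig [ -5.61131536 125.73929929]
```

Brackets are centred at x -0.35 and the lift at about -1.3, within the error of one pixel (2.6 mm). Both bars bore at the 7 N push. Going to the knob.

```bash
python3 -m inch '[[[0.25,0.75,0],0],[[0.25,0.75,0],0],[[0.25,0.75,0],0],[[0.25,0.75,0],0],[[0.25,0.75,0],0],[[0.25,0.75,0],0]]' 150 20 | grep pos
python3 -m inch '[[[0.25,0.75,0],0],[[0.25,0.75,0],0],[[0.25,0.75,0],0],[[0.25,0.75,0],0],[[0.25,0.75,0],0],[[0.25,0.75,-0.5],0],[[0,0,-0.3],0],[[0,0,0],0],[[0,0,0],0]]' | grep pos
python3 -c "
from h import *
s=st(); print(s['q'].round(2)); print((np.array([547.9,247.9,153])-s['position'])/40)"
```

```text
position: [488.4, 73.4, 233.0]
position: [546.5, 251.1, 198.8]
t 14.4 pos [546.5 251.1 198.8] jig [ 73.8 164.2] tool-y vs jig x deg 0.24 F [ 0.49 -0.41  0.07] Fjig [ 0.39 -0.51] gap 35.1
[0.32 0.25 0.12 1.44 0.   1.66]
[ 0.03484372 -0.08029765 -1.14577794]
```

```bash
python3 -m inch '[[[0.035,-0.08,-0.3],0],[[0,0,-0.3],0],[[0,0,-0.3],0],[[0,0,-0.25],0],[[0,0,0],0],[[0,0,0],0]]' | egrep 'posi|force'
python3 -m inch '[[[0,0,0],0],[[0,0,0],0],[[0,0,0],0],[[0,0,0],0]]' 200 20
python3 - <<'E'
from h import *
st(); i,d=snapshot('side'); u,v=map(int,px("side",[548,248,90])); print(u,v)
save('s7.png',cv2.resize(i[v-45:v+45,u-60:u+60],None,fx=6,fy=6,interpolation=cv2.INTER_CUBIC))
# arc plan: pivot, radius, rows of 5 deg
pv=W((80,35)); k0=np.array([547.9,247.9]); a0=np.arctan2(*(k0-pv)[::-1]); r=128
print("a0 deg",np.degrees(a0),"final deg",np.degrees(yaw)+180, "|k0-pv|",np.linalg.norm(k0-pv))
af=np.pi+yaw; n=18; a=np.linspace(a0,af,n+1); p=pv+r*np.c_[np.cos(a),np.sin(a)]; p[0]=k0
print(np.c_[np.diff(p,axis=0)/40,np.degrees(a[1:])].round(3),"step",np.degrees(a[1]-a[0])); print(p[-1])
E
```

```text
position: [547.9, 246.7, 152.4]
contact_force: [-0.7, -0.2, -0.4]
time_s: 15.23
position: [549.2, 247.6, 154.7]
tcp_rot: [0.621, 0.784, 0.001, 0.0]
contact_force: [-0.4, 0.1, -0.3]
finger_gap: 18.3
t 15.23 pos [549.2 247.6 154.7] jig [ 75.7 160.2] tool-y vs jig x deg 0.17 F [-0.44  0.07 -0.26] Fjig [-0.42  0.17] gap 18.3
276 146
a0 deg 105.59422354281648 final deg 193.06343772898276 |k0-pv| 125.87697969772822
[[-2.72000e-01 -3.30000e-02  1.10454e+02]
 [-2.50000e-01 -1.06000e-01  1.15313e+02]
 [-2.40000e-01 -1.26000e-01  1.20172e+02]
 [-2.29000e-01 -1.46000e-01  1.25032e+02]
 [-2.15000e-01 -1.65000e-01  1.29891e+02]
 [-2.01000e-01 -1.83000e-01  1.34751e+02]
 [-1.84000e-01 -1.99000e-01  1.39610e+02]
 [-1.67000e-01 -2.14000e-01  1.44469e+02]
 [-1.48000e-01 -2.27000e-01  1.49329e+02]
 [-1.28000e-01 -2.39000e-01  1.54188e+02]
 [-1.08000e-01 -2.49000e-01  1.59048e+02]
 [-8.60000e-02 -2.57000e-01  1.63907e+02]
 [-6.40000e-02 -2.64000e-01  1.68766e+02]
 [-4.20000e-02 -2.68000e-01  1.73626e+02]
 [-1.90000e-02 -2.71000e-01  1.78485e+02]
 [ 4.00000e-03 -2.71000e-01  1.83345e+02]
 [ 2.70000e-02 -2.70000e-01  1.88204e+02]
 [ 5.00000e-02 -2.67000e-01  1.93063e+02]] step 4.859400788120354
[457.05117992  97.72478675]
```

View pics/s7.png

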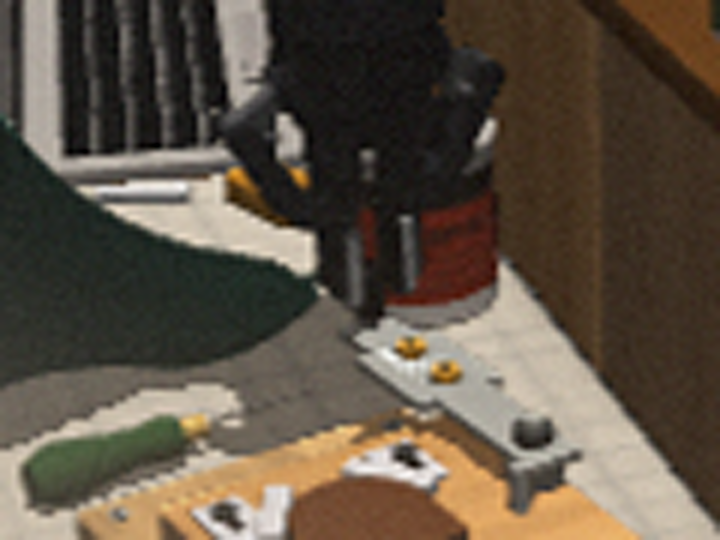

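The knob (370,310) sits between the fingers. Swinging it along the arc.

```bash
python3 -m inch '[[[-0.27,-0.04,0],0.97],[[-0.25,-0.105,0],0.97],[[-0.24,-0.125,0],0.97],[[-0.23,-0.145,0],0.97],[[-0.215,-0.165,0],0.97],[[-0.2,-0.185,0],0.97],[[0,0,0],0]]' | egrep 'posi|force'
python3 -c "
from h import *
s=st(); p=s['position'][:2]-W((80,35)); print('r',np.hypot(*p),'ang',np.degrees(np.arctan2(p[1],p[0])))
i,d=snapshot('top'); P=cloud('top',d); u,v=map(int,px('top',[*W((0,35)),58])); print('lift ok z',P[v,u])"
python3 -m inch '[[[-0.185,-0.2,0],0.97],[[-0.165,-0.215,0],0.97],[[-0.15,-0.225,0],0.97],[[-0.13,-0.24,0],0.97],[[-0.105,-0.25,0],0.97],[[-0.085,-0.255,0],0.97],[[0,0,0],0]]' | egrep 'posi|force'
python3 -c "
from h import *
s=st(); p=s['position'][:2]-W((80,35)); print('r',np.hypot(*p),'ang',np.degrees(np.arctan2(p[1],p[0])))"
```

```text
position: [491.8, 216.2, 154.4]
contact_force: [-1.1, 0.3, -0.7]
t 15.87 pos [491.8 216.2 154.4] jig [ 12.7 142.6] tool-y vs jig x deg 29.32 F [-1.07  0.27 -0.72] Fjig [-0.98  0.51] gap 18.6
r 126.90996896855077 ang 135.10238096455103
lift ok z [504.03147696 109.71727458  56.86496933]
position: [460.0, 160.8, 154.2]
contact_force: [-0.0, 0.2, 1.2]
t 16.5 pos [460.  160.8 154.2] jig [-30.9  95.8] tool-y vs jig x deg 58.26 F [-0.02  0.21  1.22] Fjig [0.03 0.21] gap 18.7
r 126.47945696109764 ang 164.33844042866156
```

```bash
python3 -m inch '[[[-0.064,-0.264,0],0.97],[[-0.042,-0.268,0],0.97],[[-0.02,-0.27,0],0.97],[[0.004,-0.27,0],0.97],[[0.02,-0.18,0],0.7],[[0,0,0],0]]' | egrep 'posi|force'
python3 - <<'E'
from h import *
s=st(); p=s['position'][:2]-W((80,35)); print('r',np.hypot(*p),'ang',np.degrees(np.arctan2(p[1],p[0])))
i,d=snapshot('side'); save('s8.png',cv2.resize(i[130:240,200:346],None,fx=5.4,fy=5.4,interpolation=cv2.INTER_CUBIC))
E
```

```text
position: [456.5, 110.9, 154.2]
contact_force: [1.0, 0.3, -0.9]
t 17.0 pos [456.5 110.9 154.2] jig [-45.6  48. ] tool-y vs jig x deg 81.05 F [ 1.05  0.29 -0.86] Fjig [1.09 0.05] gap 18.4
r 126.22773244026284 ang -172.83173365298134
```

View pics/s8.png

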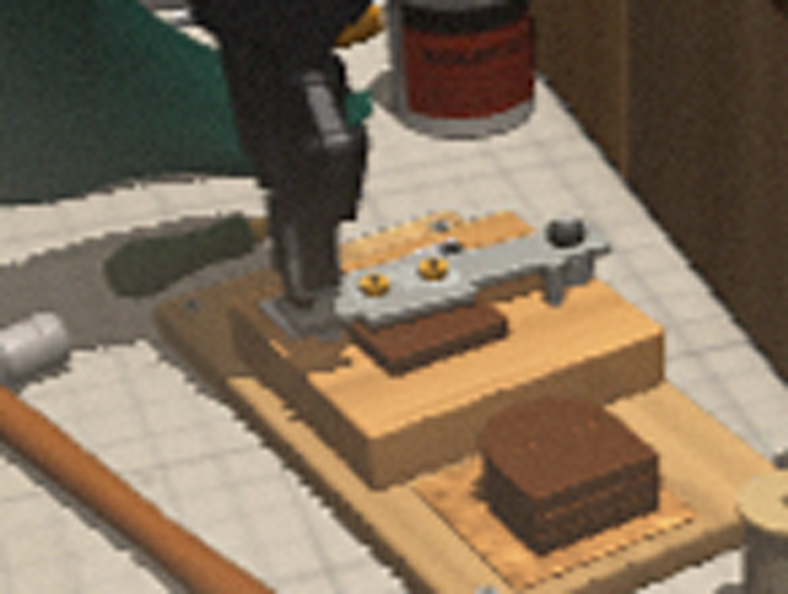

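The plate is swung over the lift, with about 6 degrees to go and the lift still in place at (430,335). Creeping on to the stop.

```bash
cat > ok2.py <<'E'
from h import *
s=monitor.read_state(); f=(M.T@s["contact_force"][:2]); p=s['position'][:2]-W((80,35)); print("jig",J(s["position"]).round(2),"F",f.round(2),"t",s["time_s"]); raise SystemExit(int(f[1]>4.5))
E
python3 -m inch '[[[0.011,-0.049,0],0.18],[[0.011,-0.049,0],0.18],[[0.011,-0.049,0],0.18],[[0.011,-0.049,0],0.18],[[0,0,0],0]]' >/dev/null; python3 ok2.py &&
python3 -m inch '[[[0.006,-0.025,0],0.09],[[0.006,-0.025,0],0.09],[[0,0,0],0]]' >/dev/null && python3 ok2.py &&
python3 -m inch '[[[0.006,-0.025,0],0.09],[[0,0,0],0]]' >/dev/null && python3 ok2.py &&
python3 -m inch '[[[0.006,-0.025,0],0.09],[[0,0,0],0]]' >/dev/null && python3 ok2.py &&
python3 -m inch '[[[0.006,-0.025,0],0.09],[[0,0,0],0]]' >/dev/null && python3 ok2.py &&
python3 -m inch '[[[0.006,-0.025,0],0.09],[[0,0,0],0]]' >/dev/null && python3 ok2.py &&
python3 -m inch '[[[0.006,-0.025,0],0.09],[[0,0,0],0]]' >/dev/null && python3 ok2.py &&
python3 -m inch '[[[0.006,-0.025,0],0.09],[[0,0,0],0]]' >/dev/null && python3 ok2.py &&
python3 -m inch '[[[0.006,-0.025,0],0.09],[[0,0,0],0]]' >/dev/null && python3 ok2.py
```

```text
jig [-46.17  40.46] F [-0.77  1.06] t 17.4667
jig [-46.23  38.33] F [0.08 0.62] t 17.7167
jig [-46.26  37.3 ] F [-0.89  2.21] t 17.8833
jig [-46.29  36.29] F [-0.4   1.17] t 18.05
jig [-46.27  35.23] F [-0.3   1.43] t 18.2167
jig [-46.24  34.2 ] F [-0.54  0.73] t 18.3833
jig [-46.25  33.74] F [0.51 3.69] t 18.55
jig [-46.18  33.48] F [0.65 5.9 ] t 18.7167
```

At the stop: push rises to 5.9 N with hardly any travel. Open the fingers, lift clear, and check.

```bash
python3 -m inch '[[[0,0,0],0],[[0,0,0],0],[[0,0,0],0],[[0,0,0],0]]' | grep force
python3 -m inch '[[[0,0,0],0],[[0,0,0],0],[[0,0,0],0],[[0,0,0],0],[[0,0,0],0]]' 150 20 | egrep 'gap|force'
python3 -m inch '[[[0,0,0.2],0],[[0,0,0.4],0],[[0,0,0.6],0],[[0,0,0.6],0],[[0,0,0.6],0],[[-0.5,-0.5,0.3],0],[[-0.6,-0.8,0],0],[[-0.6,-0.8,0],0],[[-0.6,-0.8,0],0],[[-0.6,-0.8,0],0]]' | egrep 'pos|force'
python3 -m inch '[[[0,-0.9,0],0],[[0,-0.9,0],0],[[0,0,0],0],[[0,0,0],0]]' | grep pos
python3 - <<'E'
from h import *
i,d=snapshot('top'); P=cloud('top',d); save('t9.png',cv2.resize(i[150:270,205:375],None,fx=4.7,fy=4.7,interpolation=cv2.INTER_CUBIC))
z=P[...,2]; m=np.zeros(z.shape,bool); m[180:270,220:300]=1; m&=z>82; print("knob n",m.sum())
if m.any():
    v,u=np.argwhere(m).mean(0); k=ray("top",u,v,96.5); q=J(k)-[80,35]; print("knob jig",J(k),"angle",np.pi-np.arctan2(q[1],q[0]))
st()
E
```

```text
contact_force: [-2.0, 5.3, 1.8]
contact_force: [1.4, -0.2, 0.7]
finger_gap: 34.8
position: [342.3, -53.5, 262.8]
contact_force: [0.8, -0.7, -0.5]
position: [343.0, -126.2, 262.5]
knob n 65
knob jig [-10.87079548  54.39968259] angle 0.2103290236279265
t 20.68 pos [ 343.2 -125.   262.4] jig [-209.3 -156.2] tool-y vs jig x deg 88.32 F [-1.    0.34  0.83] Fjig [-0.89  0.56] gap 35.2
```

View pics/t9.png

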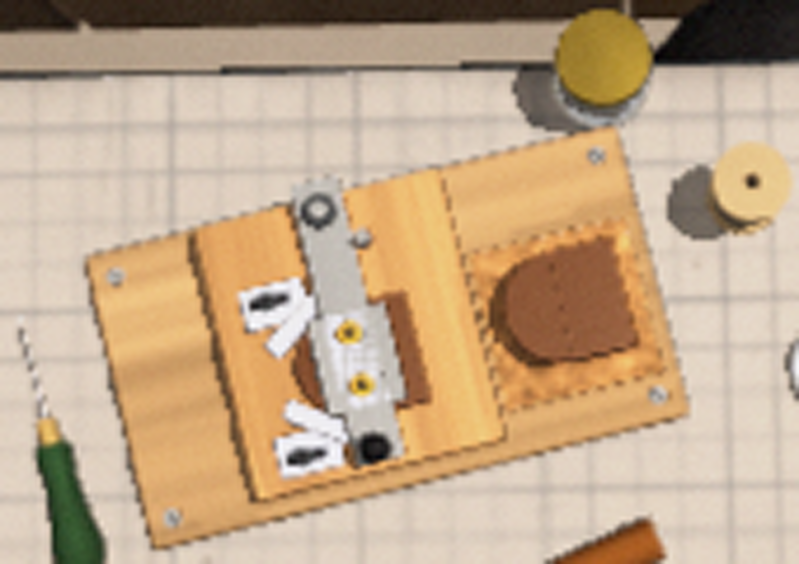

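The plate lies across the lift against the stop pin (361,238). The jar, spool, awl and three-lift stack look unmoved. My mask was contaminated, so I'm computing the angle from the knob at (375,447).

Run:
```python
from h import *
k=J(cr(375,447,96.5)); pv=J(cr(319,210,70)); q=k-pv; print(k,pv,"angle",np.arctan2(q[1],-q[0]), "len",np.hypot(*q), "with nominal pivot",np.arctan2(k[1]-35,80-k[0]))
for n,p in dict(b1=(408,290,58),b2=(428,402,58)).items(): print(n,J(cr(*p)))
```

```text
[-48.58618117  33.46081273] [79.81648285 34.60059202] angle -0.00887636842752176 len 128.40772260674368 with nominal pivot -0.011969511398713994
b1 [2.88529775e+01 1.17731586e-02]
b2 [-30.92462358   3.8726179 ]
```

The plate is at its stop (angle about -0.01). The lift's back-edge corners suggest a possible small yaw, so I'm measuring it properly with a line fit.

Run:
```python
from h import *
i9,_=snapshot('top'); save('t9f.png',i9)
for name in('t6f','t9f'):
    i=cv2.GaussianBlur(cv2.imread(f"pics/{name}.png")[...,1].astype(np.float32),(3,3),0)
    def prof(x,ys,z=58):
        p=np.array([px("top",[*W((x,y)),z]) for y in ys],np.float32); return cv2.remap(i,p[:,:1],p[:,1:],cv2.INTER_LINEAR)[:,0]
    def edge(xs,ys):
        o_=[]
        for x in xs:
            g=np.gradient(prof(x,ys)); k=np.argmax(np.abs(g)); w=np.abs(g[max(0,k-12):k+13]); o_.append((w*ys[max(0,k-12):k+13]).sum()/w.sum())
        return np.array(o_)
    xs=np.arange(-24,24.1,2); e=edge(xs,np.arange(-12,14,.25)); p=np.polyfit(xs,e,1); print(name,"seated back edge y,slope",p.round(4),"resid",np.std(e-np.polyval(p,xs)).round(2))
    # jig reference: bed's edge toward the stack at y=-30, z 48
    f=lambda xs,lo,hi,z:[ (lambda g:np.arange(lo,hi,.25)[np.argmax(np.abs(g))])(np.gradient(prof(x,np.arange(lo,hi,.25),z))) for x in xs]
    xs2=np.r_[np.arange(-54,-38,2),np.arange(45,86,2)]; b=np.array(f(xs2,-38,-22,48)); print(" bed edge slope",np.polyfit(xs2,b,1).round(4))
    xs3=np.arange(-65,91,3); b=np.array(f(xs3,-137,-122,18)); print(" board edge slope",np.polyfit(xs3,b,1).round(4))
    b=np.array(f(xs3,162,178,18)); print(" far edge slope",np.polyfit(xs3,b,1).round(4))
```

```text
t6f seated back edge y,slope [0.0115 1.1534] resid 0.27Traceback (most recent call last):
  File "<stdin>", line 15, in <module>
  File "<stdin>", line 14, in <lambda>
  File "<stdin>", line 6, in prof
  File "h.py", line 16, in px
    c,f,M,p=cam(n); q=M.T@(np.array(P)-p); return q[0]/q[2]*f+c["cx"],q[1]/q[2]*f+c["cy"]
            ~~~^^^
  File "h.py", line 5, in cam
    c=calibration(n); f=200/np.tan(np.radians(c["vertical_fov"])/2)
ValueError: time passes only in moves, steps and waits
```

```bash
sed -i 's/^def cam(n)/from functools import lru_cache\n@lru_cache\ndef cam(n)/' h.py
python3 - <<'E'
from h import *
for name in('t6f','t9f'):
    i=cv2.GaussianBlur(cv2.imread(f"pics/{name}.png")[...,1].astype(np.float32),(3,3),0)
    def fit(xs,ys,z):
        e=[]
        for x in xs:
            p=np.array([px("top",[*W((x,y)),z]) for y in ys],np.float32)
            g=np.abs(np.gradient(cv2.remap(i,p[:,:1].copy(),p[:,1:].copy(),cv2.INTER_LINEAR)[:,0])); k=np.argmax(g); s=slice(max(0,k-12),k+13); e.append((g[s]*ys[s]).sum()/g[s].sum())
        e=np.array(e); q=np.polyfit(xs,e,1); return q.round(4),np.std(e-np.polyval(q,xs)).round(2)
    print(name,"lift",fit(np.arange(-24,24.1,2),np.arange(-8,10,.25),58),"bed",fit(np.r_[np.arange(45,86,2)],np.arange(-38,-22,.25),48),"stack",fit(np.arange(-22,26,2),np.arange(-120,-102,.25),50), "far",fit(np.arange(-60,60,3),np.arange(162,178,.25),18))
E
```

```text
t6f lift (array([0.0115, 1.1534]), np.float64(0.27)) bed (array([-9.00000e-04, -2.80102e+01]), np.float64(0.36)) stack (array([ 7.90000e-03, -1.11515e+02]), np.float64(0.55)) far (array([-1.000000e-04,  1.715277e+02]), np.float64(0.67))
t9f lift (array([0.0105, 1.202 ]), np.float64(0.39)) bed (array([ 5.90000e-03, -2.85199e+01]), np.float64(0.49)) stack (array([ 7.400000e-03, -1.115026e+02]), np.float64(0.53)) far (array([8.000000e-04, 1.715222e+02]), np.float64(0.69))
```

The lift is square to about 0.01 rad and hasn't moved since it was seated (back edge 1.15 mm before closing the plate, 1.20 mm after). Handing in.

```bash
python3 -c "
from bench import env
print(env.sign_off())"
```

```text
the job is handed in; nothing more can be done
None
```

The top lift is home in the V nest and the bush plate is over it at its stop. I handed the job in at about 21 s; no verdict is given.

I pushed the lift flat across with two spread fingertips and felt it into the nest. I held it there at about 7 N for about 0.75 s. Then I swung the plate by its knob up to the stop (5–6 N push), let go and moved the arm clear.

**Last checks:**
- **Lift:** it is square to about 0.01 rad. Its back edge was at 1.15 mm in jig y before the plate closed and 1.20 mm after.
- **Plate:** its angle is about -0.01 rad by sight, so it is on the stop within measuring error.
- **Left alone:** the jar, spool, awl and three-lift stack look unmoved.

**What disagreed or stayed uncertain:**
- **Bearing on both bars:** the arm hid the nest from above while pressing, so this was judged by force and by pictures taken afterwards. Those showed the lift about 1 mm off the bars' centre line, which is less than one pixel.
- **Lift yaw:** a rough corner reading suggested about 0.065 rad; the line fit did not bear it out.
- **Knob reading:** my first automatic knob measurement (0.21 rad) used a mask that had picked up other parts, so I discarded it and used the knob's position in the picture.

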